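Slide the loaded job tray over the gap onto the tray stand

TASK

Slide the loaded wooden job tray off the red bench riser, across the open gap and onto the grey steel tray stand, until its nose is square and firmly home on the two screws of the stand's end stop; then let go. It is front-heavy, so press its back end down just enough until its nose rests on the stand, and keep it level all the way: never carry it, let it dip into the gap, bear down on it hard or ram the stop. Keep everything in the tray and leave the other things where they are.

Things in the scene. Friction and masses are not known exactly. Their poses are not given: they have to be found in the camera images.
- tray: Shallow light-wood job tray, sizes in mm: 215 long (y) x 150 wide (x) x 30 high. Origin: centre of underside; +y to its nose (leading end), z up. Base board 8 thick, ends rounded, y -107.5 to +107.5. It projects 40 behind the back wall as a bare hand ledge. Back wall y -67.5 to -59.5; all walls 8 thick, tops at z 30; the front wall is flush with the nose; cross partition at y +37. Starts on the riser, nose 5 to 35 short of its gap edge.
- ledge (a point): Middle of the top face of the tray's hand ledge (8 mm above the underside, 40 deep, full width), 20 mm behind the back wall's outer face; axes as the tray's. The place to press down and push: fingertips on the ledge, against the back wall.
- nose (a point): Middle of the front end of the base board (foremost point), 4 mm above its underside. The loaded tray, 0.8 to 0.95 kg, balances 60 to 72 mm behind here: slid freely it tips nose-down into the gap (holding it takes up to about 10 N down on the ledge); once this is 95 mm past the stand's gap edge it rests safely there by itself, but pressing on the ledge would then tip it.
- tail (a point): Middle of the rear end of the base board, 4 above its underside. Wood slides on riser and stand with friction of about 0.25 to 0.4.
- riser: Fixed red-topped bench riser on round legs, where the tray starts. Origin: below the middle of the tray lane; +y along the lane to the gap. Top face 90 mm above the origin, y -150 to +130 (gap edge, rounded, radius 9), x -100 to +190; its height over the bench differs by up to 12 between starts.
- riser_edge (a point): Middle of the riser's gap edge, at top-face height; +y points over the gap
- stand: Fixed grey sheet-steel tray stand across the gap, parallel to the riser within 0.04 rad, its top level with the riser's within 1 mm. Origin: under its middle; +y from gap to stop. Top face 90 mm above origin, y -120 (gap edge, curled down with radius 8, so a nose dipping up to 4 rides up) to the stop bar at y +125; low side flanges 10 high, 217 apart.
- stand_edge (a point): Middle of the stand's gap edge, at top-face height. The open gap from riser_edge to stand_edge is 95 to 110 mm wide
- stop_face (a point): Middle of the foot of the stop bar's near face, at the stand's top-face height; +y points into the bar. The tray comes home 6 to 18 mm before this face, on the screw tips
- stop: The stand's rigid upturned end stop bar, 217 mm wide, 30 mm high above the top face; same frame as the stand. Two locked adjusting screws with rubber tips (14 mm diameter, at x -45 and +45, axes 16 mm above the top face) stand out equally from its near face towards the tray, by 6 to 18 mm: set anew each time and not measured, so feel for them
- block: Round steel bench block, 55 diameter x 22 high, loose in the tray's front compartment; about 0.42 kg, origin centre of underside
- holder_a: Brass movement holder, 32 diameter x 18 high, loose in the front compartment beside the block; origin centre of underside
- holder_b: The second brass movement holder, on the block's other side
- case_a: Steel watch case with white dial, 38 diameter x 9 high, loose in the tray's rear compartment; origin centre of underside
- case_b: The second watch case, beside the first
- spectacle_case: Bystander: brown leather spectacle case, 52 x 150 x 30 high, lying on the riser's far strip beside the tray; origin centre of underside
- loupe: Bystander: black eye loupe, 34 diameter x 26 high, on the riser's far strip; origin centre of underside
- parts_tin: Bystander: round aluminium parts tin with a pale clear lid, 70 diameter x 21 high, on the bench behind the riser (on the side away from the gap); origin centre of underside
Mind the look-alikes: they are no part of the job. What is shaped like the holder_b but blue or pink is not meant.

How it is judged:
On the way, in this order (a step that is already met when the one before it is completed fails the run):
1. the tray bridges the gap: its nose lies on the stand, past the stand's gap edge, while its tail is still on the riser (y of nose in the frame of stand_edge above 0.01 m and z of nose in the frame of stand_edge above 0 m and y of tail in the frame of riser_edge below -0.01 m), for 0.1 s.
2. the tray is pushed firmly (3 N or more) and squarely against the stop's screws (contact force between tray and stop above 3 N and angle between the y axis of tray and the y axis of stand, either way round below 0.02 rad), for 0.1 s.
At the end, for the whole second after the job is handed in: the tray lies flat on the stand, at rest and released, where it was pushed home on the stop's screws (nose no more than 19.5 mm from the stop bar's face) and square to the stop within 0.02 rad (about 1.1 degrees); block, holders and watch cases still in it (y of nose in the frame of stop_face above -0.0195 m and angle between the y axis of tray and the y axis of stand, either way round below 0.02 rad and z of each of nose, tail in the frame of stop_face below 0.007 m and z of tail in the frame of stop_face above 0.001 m and linear speed of tray below 0.01 m/s and contact force between the arm and tray below 0.1 N and x of block in the frame of tray between -0.068 and 0.068 m and y of block in the frame of tray between 0.03 and 0.1 m and z of block in the frame of tray between 0 and 0.025 m and x of holder_a in the frame of tray between -0.068 and 0.068 m and y of holder_a in the frame of tray between 0.03 and 0.1 m and z of holder_a in the frame of tray between 0 and 0.025 m and x of holder_b in the frame of tray between -0.068 and 0.068 m and y of holder_b in the frame of tray between 0.03 and 0.1 m and z of holder_b in the frame of tray between 0 and 0.025 m and x of case_a in the frame of tray between -0.068 and 0.068 m and y of case_a in the frame of tray between -0.06 and 0.035 m and z of case_a in the frame of tray between 0 and 0.025 m and x of case_b in the frame of tray between -0.068 and 0.068 m and y of case_b in the frame of tray between -0.06 and 0.035 m and z of case_b in the frame of tray between 0 and 0.025 m); the robot touches nothing.
It fails at once if the tray dips into the gap or is tipped: it leans more than 0.04 rad (2.3 degrees) from level (angle between tray's own z axis and vertical above 0.04 rad).
It fails at once if the tray is carried: its underside rises more than 12 mm above the riser's top (z of tray in the frame of riser_edge above 0.012 m).
It fails at once if the tray is borne down on hard: it bears on the riser or the stand with more than 40 N (contact force between tray and riser above 40 N or contact force between tray and stand above 40 N).
It fails at once if the tray is rammed into the stop with more than 20 N (contact force between tray and stop above 20 N).
It fails at once if a bystander (spectacle case, loupe or parts tin) is moved more than 15 mm (distance of any of spectacle_case, loupe, parts_tin from where it was at the start of the episode above 0.015 m).
It also fails if it takes over 70 s, if anything falls off the work surface, if the arm or the gripper's body presses on something with over 40 N, if the wrist force passes 120 N, or if a joint passes its speed limit or range.

ROBOT

A 7-joint arm with a two-finger parallel gripper is mounted at the origin on the work surface. World frame = base frame: x ahead of the robot, y to its left, z up, the work surface at z = 0. Lengths are in m, angles in rad, forces in N, time in s.
With the tool pointing down it reaches from about 0.4 to 0.875 m from the base axis. Payload 6.5 kg.
Tool frame: the origin (TCP) lies midway between the tips of the shut fingers; the grasp point (between the pads) lies 19 mm behind it; z points along the fingers, y is the line along which they close (so a half turn about z gives the same grasp; the last joint's range is limited). The gripper opens to 88 mm and grips with 3 to 60 N. Pads are 18 mm wide; open, the fingers measure 123 mm over their backs; the gripper's body (75 mm by 187 mm) begins 45 mm behind the grasp point.
Start: joints at [-1.396, 0.536, -0.004, 1.538, 0.003, 1.067, -0.071], TCP at [0.155, 0.631, 0.239] pointing down, gripper open.
Joint ranges: [-2.7, 2.7], [-0.37, 2.16], [-1.27, 1.26], [0.24, 2.4], [-1.31, 4.45], [0.19, 1.91], [-2.76, 2.76]. Speed limits (rad/s): [2.39, 2.39, 3.14, 3.14, 3.14, 3.14, 3.14].

INTERFACE

Orientations are given as a 3x3 rotation matrix whose columns are the frame's x, y, z axes.
In Python, from bench import ctrl, eyes, order gives the robot as it stands. The module is installed in compiled form; this text tells all that it offers.
- The arm moves only by the tool play_rows, never from a script. Its argument "moves" is a list of rows, each a list of 6 numbers: the shift along the world's x, y, z as a fraction of full scale, then the turn, a rotation vector about the world's x, y, z as a fraction of full scale. In form: [[dx, dy, dz, ax, ay, az], ...]. A call has 1 to 5 rows; each row shifts and turns the commanded pose from where the row before left it; what a row does not reach is not made up. Full scale, the value 1, is 2.5 cm for a shift and 10 degrees for a turn. A row lasts 1/8 s, in which the tool goes at most 62.5 mm and 10.7 degrees, less where a joint would pass 70% of its speed; a pose out of reach is approached as far as the arm can. A call with a number of a shift or a turn outside -1 to 1 is refused whole. A call with a gripper value outside its range is refused whole. "hand" is the finger opening in mm, from 0 to 88.1, set as the call begins (left out, the last holds). The fingers move at their own pace and stop on an object; "squeeze" is the grip in N (left out, the last holds). Time passes only in rows, so rows that do not move let the fingers close. It gives the time, the measured TCP pose, the force, the opening and the grip force at its end, in the units of the state.
- ctrl.get_obs(): the state, without advancing time (a new reading comes with each control period).
- eyes.read_camera(name): name is "scene" or "top" or "wrist"; returns a dict with "image" (480x640x3 uint8, blue, green, red), "mtx" (3x3 intrinsics, pixels), "rvec" (rotation vector, rad) and "tvec" (3), from world to camera coordinates, as OpenCV has them. Camera axes: x right, y down, z forward; pixel columns grow to the right and rows downward; lengths in m; the calibration is good to about 2 mm. A picture is of the moment at which its call begins. There is no depth.
- order.close_job(): hands the job in; it is judged then, once.
The state is a dict: "clock": time; "q": joint angles; "joint_vel": joint speeds; "joint_torque": joint torques, N m; "ee_pos": TCP position; "ee_rot": TCP orientation; "wrist_force": force on the tool from outside, world axes, zero at the start; "torque": the same for the moment, N m; "finger_gap": opening from 0.0 (shut) to 1.0 (fully open); "gripper_force": force on a finger pad.
Only numpy, scipy, OpenCV 4.12 (cv2) and the standard library are available. Lean on these libraries where they do the work, as an engineer would, in place of code of your own. Each camera call takes 0.05 s, during which the arm holds its last target. There are 200 camera calls.

## Working session

There is one attempt and no reset: what is moved stays moved. The work goes in short steps, Python scripts to look and compute and a tool call to move; the robot and the scene stay as the last step left them, time stands still between calls to the robot, and variables do not carry over. Pictures are saved under pics/ and viewed, at most 10 in all, crops included, and the job is handed in when it is done.

Besides the shell and the picture viewer there is one more tool, called as name(argument=value, ...) on one line, values as JSON. play_rows: Moves the arm, as the interface text tells. Shift numbers are shares of 2.5 cm and turn numbers shares of 10 degrees, none past 1 either way. Its arguments: {"type":"object","properties":{"moves":{"type":"array"},"hand":{"type":"number"},"squeeze":{"type":"number"}},"required":["moves"]}

```bash
mkdir -p pics; cat > h.py <<'E'
import numpy as np, cv2
from bench import ctrl, eyes, order
def cam(n):
    d=eyes.read_camera(n); return d
def ray(d,uv,z):
    R=cv2.Rodrigues(np.array(d['rvec'],float))[0]; t=np.array(d['tvec'],float).ravel()
    c=-R.T@t; v=R.T@np.linalg.inv(np.array(d['mtx'],float))@np.array([uv[0],uv[1],1.]); return c+v*(z-c[2])/v[2]
def proj(d,P):
    return cv2.projectPoints(np.array(P,float).reshape(-1,3),np.array(d['rvec'],float),np.array(d['tvec'],float),np.array(d['mtx'],float),None)[0].reshape(-1,2)
E
python3 - <<'E'
from h import *
import pickle
for n in('top','scene'):
    d=cam(n); cv2.imwrite(f'pics/{n}0.png',d['image']); pickle.dump(d,open(n+'.pkl','wb'))
    R=cv2.Rodrigues(np.array(d['rvec'],float))[0]; print(n,-R.T@np.array(d['tvec']).ravel(),R[2])
o=ctrl.get_obs();print(o['ee_pos'],o['ee_rot'],o['wrist_force'])
E
```

```text
top [ 0.58476321 -0.04737277  1.09090726] [ 0.05248559 -0.01172068 -0.9985529 ]
scene [1.62947895 0.38308744 0.93713718] [-0.70971112 -0.32490192 -0.62509908]
[0.15489439 0.63070672 0.23794781] [[-9.71158818e-01  2.38433377e-01 -2.73753371e-04]
 [ 2.38433517e-01  9.71157665e-01 -1.49895941e-03]
 [-9.15442708e-05 -1.52099963e-03 -9.99998839e-01]] [-0.18695278  0.81416918  0.23988284]
```

View pics/top0.png

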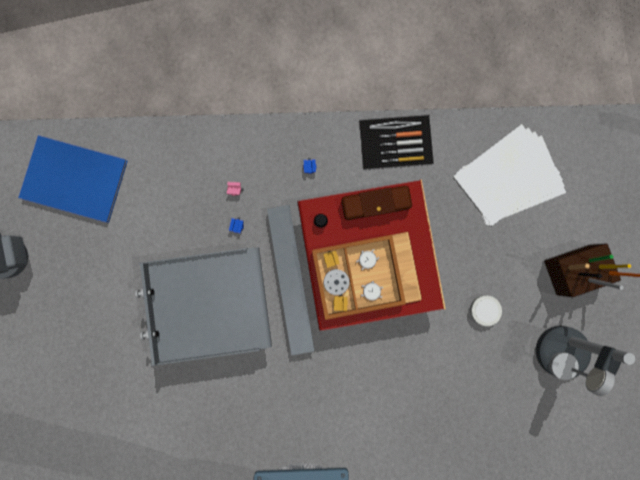

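View pics/scene0.png

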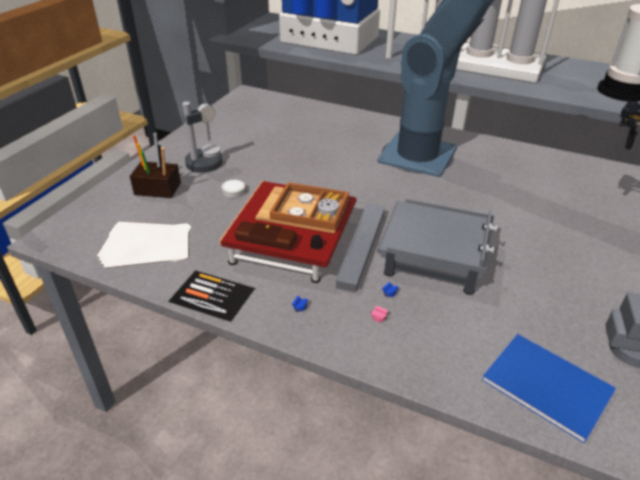

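The top picture shows the tray (365,275) on the riser (372,255), nose to the left (+y). The stand is at (205,305), with its stop on the left at (150,315). Tray candidates: the light-wood tray (365,275) against the grey stand (205,305) and the blue folder (73,180). The wooden one with the dials fits the description. holder_b look-alikes are pink (234,188) and blue (309,166) and (236,226); I'll leave them alone. Next is a close crop.

```bash
python3 - <<'E'
import cv2
a=cv2.imread('pics/top0.png')[170:370,130:450]; cv2.imwrite('pics/c1.png',cv2.resize(a,(800,500),interpolation=cv2.INTER_CUBIC))
a=cv2.imread('pics/scene0.png')[165:305,215:515]; cv2.imwrite('pics/c2.png',cv2.resize(a,None,fx=2.66666,fy=2.66666,interpolation=cv2.INTER_CUBIC))
E
```

```text
(no output)
```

View pics/c1.png

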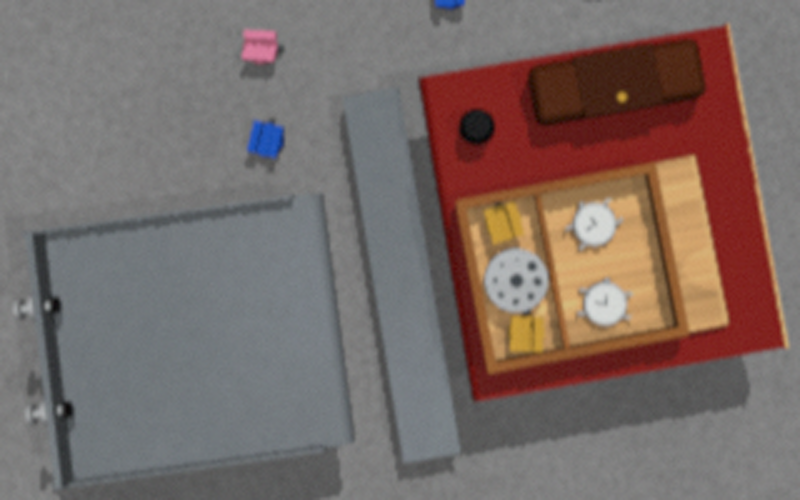

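View pics/c2.png

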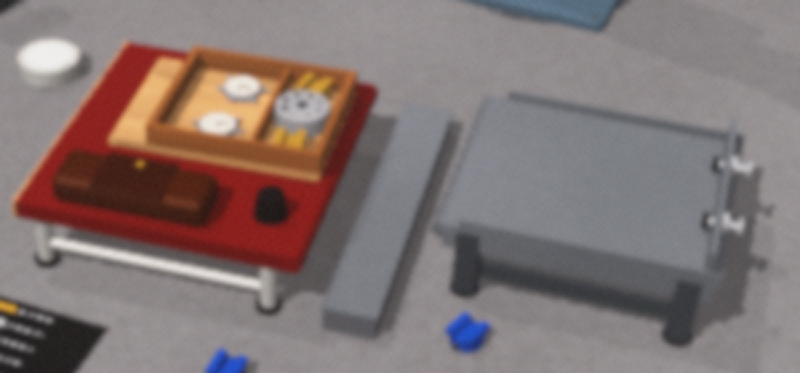

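The crops confirm the wooden tray. The rear ledge is on the right (708,240), the nose on the left (475,290) and the stop screws at (50,305) and (65,410). Next I fit the poses.

```bash
cat > fit.py <<'E'
from h import *
import pickle
from scipy.optimize import least_squares
T,S=pickle.load(open('top.pkl','rb')),pickle.load(open('scene.pkl','rb'))
t=lambda u,v:(u/2.5+130,v/2.5+170); s=lambda u,v:(u/2.66667+215,v/2.66667+165)
mm=1e-3
RI=[(T,(190,130,0),t(421,77)),(T,(190,-150,0),t(728,25)),(T,(-100,-150,0),t(787,347)),(T,(-100,130,0),t(474,399)),
(S,(-100,-150,0),s(127,43)),(S,(-100,130,0),s(377,90)),(S,(190,130,0),s(299,258)),(S,(190,-150,0),s(17,205))]
TR=[(T,(75,107.5,30),t(459,203)),(T,(-75,107.5,30),t(491,371)),(T,(75,-107.5,8),t(695,156)),(T,(-75,-107.5,8),t(727,326)),(T,(75,-67.5,30),t(653,167)),(T,(-75,-67.5,30),t(687,333)),
(S,(75,-107.5,8),s(110,140)),(S,(75,107.5,30),s(322,164)),(S,(-75,107.5,30),s(357,72)),(S,(75,-67.5,30),s(149,138)),(S,(-75,-67.5,30),s(190,48)),(S,(-75,-107.5,8),s(160,58))]
ST=[(T,(108,-120,0),t(322,197)),(T,(-108,-120,-2),t(352,441)),(T,(108,125,15),t(46,238)),(T,(-108,125,15),t(71,482)),(T,(45,125,16),t(45,306)),(T,(-45,125,16),t(59,411))]
def W(p,l):
    a=p[2];l=np.array(l)*mm;return [p[0]+np.cos(a)*l[0]-np.sin(a)*l[1],p[1]+np.sin(a)*l[0]+np.cos(a)*l[1],p[3]+l[2]]
def res(P,L): return np.concatenate([proj(d,W(P,l))[0]-uv for d,l,uv in L])
def f(p):
    return np.concatenate([res(p[[0,1,2,3]],RI),res(p[[4,5,6,3]],TR),res(p[[7,8,9,3]],ST),[(p[9]-p[2])/.01]])
p=least_squares(f,[.55,-.1,.1,.095,.55,-.1,.1,.5,.2,.1],loss='soft_l1').x
print(p.round(4)); r=f(p)
print(r[:-1].reshape(-1,2).round(1).tolist())
for n,q,l in[('riser_edge',p[:4],(0,130,0)),('stand_edge',p[[7,8,9,3]],(0,-120,0)),('stop',p[[7,8,9,3]],(0,125,0)),('nose',p[[4,5,6,3]],(0,107.5,4)),('ledge',p[[4,5,6,3]],(0,-87.5,8)),('wall',p[[4,5,6,3]],(0,-67.5,8))]: print(n,np.round(W(q,l),4))
E
python3 fit.py
```

```text
[ 0.5541 -0.1657  0.1357  0.0741  0.5544 -0.1574  0.162   0.5002  0.1859
  0.1099]
[[-0.6, 0.0], [0.0, 0.6], [-0.5, 0.3], [-0.4, 0.7], [-0.4, 0.6], [-0.3, -0.4], [-0.7, 2.2], [-2.3, -0.2], [-1.9, -0.1], [-1.4, 1.7], [-0.6, 0.4], [0.3, -0.5], [0.1, -1.1], [0.4, 1.1], [-0.9, 0.3], [-0.7, -1.6], [-0.2, 0.9], [-1.5, -3.2], [1.3, 0.1], [-0.7, 0.8], [-0.3, -0.2], [0.8, -0.3], [-2.7, -1.2], [-0.7, 0.9], [1.0, 0.5], [0.4, 0.1]]
riser_edge [ 0.5365 -0.0369  0.0741]
stand_edge [0.5134 0.0667 0.0741]
stop [0.4865 0.3102 0.0741]
nose [ 0.5371 -0.0513  0.0781]
ledge [ 0.5685 -0.2438  0.0821]
wall [ 0.5653 -0.224   0.0821]
```

play_rows(moves=[[1,-1,0,0,0,-0.7],[1,-1,0,0,0,-0.7],[1,-1,0,0,0,-0.7],[1,-1,0,0,0,-0.7],[1,-1,0,0,0,-0.7]], hand=88)

```text
clock: 0.72
ee_pos: [0.2806, 0.5051, 0.2384]
ee_rot: [[-0.656, 0.755, -0.0], [0.755, 0.656, -0.001], [-0.0, -0.001, -1.0]]
wrist_force: [0.2, 0.4, 0.4]
finger_gap: 1.0
gripper_force: 0.0
```

play_rows(moves=[[1,-1,0,0,0,-0.7],[1,-1,0,0,0,-0.7],[1,-1,0,0,0,-0.7],[1,-1,0,0,0,-0.7],[1,-1,0,0,0,-0.5]])

```text
clock: 1.35
ee_pos: [0.4055, 0.3802, 0.2384]
ee_rot: [[-0.14, 0.99, -0.0], [0.99, 0.14, -0.001], [-0.0, -0.0, -1.0]]
wrist_force: [0.1, -0.0, 0.5]
finger_gap: 1.0
gripper_force: 0.0
```

play_rows(moves=[[1,-1,0,0,0,0],[1,-1,0,0,0,0],[1,-1,0,0,0,0],[1,-1,0,0,0,0],[1,-1,0,0,0,0]])

```text
clock: 1.98
ee_pos: [0.5304, 0.2554, 0.2384]
ee_rot: [[-0.143, 0.99, -0.001], [0.99, 0.143, -0.0], [-0.0, -0.001, -1.0]]
wrist_force: [0.6, 0.1, -0.2]
finger_gap: 0.999
gripper_force: 0.0
```

play_rows(moves=[[1,-1,0,0,0,0],[0.5,-1,0,0,0,0],[0,-1,0,0,0,0],[0,-1,0,0,0,0],[0,-1,0,0,0,0]])

```text
clock: 2.6
ee_pos: [0.5672, 0.1304, 0.2383]
ee_rot: [[-0.143, 0.99, -0.001], [0.99, 0.143, -0.0], [-0.0, -0.001, -1.0]]
wrist_force: [-0.2, 0.5, -0.8]
finger_gap: 0.998
gripper_force: 0.0
```

play_rows(moves=[[0,-1,0,0,0,0],[0,-1,0,0,0,0],[0,-1,0,0,0,0],[0,-1,0,0,0,0],[0,-1,0,0,0,0]])

```text
clock: 3.22
ee_pos: [0.5672, 0.0055, 0.2384]
ee_rot: [[-0.143, 0.99, -0.001], [0.99, 0.143, -0.0], [0.0, -0.001, -1.0]]
wrist_force: [-0.6, 0.2, 0.5]
finger_gap: 1.0
gripper_force: 0.0
```

play_rows(moves=[[0,-1,0,0,0,0],[0,-1,0,0,0,0],[0,-1,0,0,0,0],[0,-1,0,0,0,0],[0,-1,0,0,0,0]])

```text
clock: 3.85
ee_pos: [0.5672, -0.1194, 0.2383]
ee_rot: [[-0.143, 0.99, -0.001], [0.99, 0.143, 0.0], [0.0, -0.001, -1.0]]
wrist_force: [-0.1, -0.4, -0.8]
finger_gap: 0.999
gripper_force: 0.0
```

play_rows(moves=[[0,-1,0,0,0,0.1],[0,-1,0,0,0,0],[0,-1,0,0,0,0],[0,-1,0,0,0,0],[0,-1,0,0,0,0]])

```text
clock: 4.47
ee_pos: [0.5672, -0.2443, 0.2383]
ee_rot: [[-0.16, 0.987, -0.001], [0.987, 0.16, 0.0], [0.0, -0.001, -1.0]]
wrist_force: [-0.6, -0.6, -0.3]
finger_gap: 1.001
gripper_force: 0.0
```

```bash
python3 - <<'E'
from h import *
import pickle
d=cam('wrist'); pickle.dump(d,open('w.pkl','wb'));cv2.imwrite('pics/w0.png',d['image'])
R=cv2.Rodrigues(np.array(d['rvec'],float))[0]; print(-R.T@np.array(d['tvec']).ravel(),R[2])
E
```

```text
[ 0.55595346 -0.17557681  0.38404214] [ 0.04148176 -0.26605761 -0.96306418]
```

View pics/w0.png

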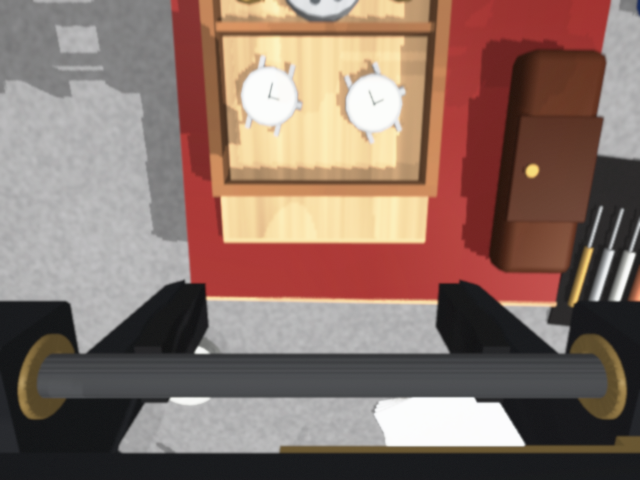

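The wrist view shows the tray centred between the fingers. Its ledge corners are at (222,242) and (427,242) and the back-wall top corners at (213,193) and (438,193). It is nearly square in the image, so the hand's yaw matches the tray's.

```bash
cat > fit2.py <<'E'
exec(open('fit.py').read().split('def f(p)')[0])
D=pickle.load(open('w.pkl','rb'))
TR+=[(D,(-75,-107.5,8),(222,242)),(D,(75,-107.5,8),(427,242)),(D,(-75,-67.5,30),(213,194)),(D,(75,-67.5,30),(438,194))]
RI+=[(D,(-100,-150,0),(190,298))]
for z in (None,):
    f=lambda p:np.concatenate([res(p[[0,1,2,3]],RI),res(p[[4,5,6,3]],TR),res(p[[7,8,9,3]],ST),[(p[9]-p[2])/.01]])
    p=least_squares(f,[.55,-.1,.1,.08,.55,-.1,.1,.5,.2,.1],loss='soft_l1').x
    print(p.round(4)); print(f(p)[2*len(RI):][:2*len(TR)].reshape(-1,2).round(1).tolist())
    for n,q,l in[('riser_edge',p[:4],(0,130,0)),('stand_edge',p[[7,8,9,3]],(0,-120,0)),('stop',p[[7,8,9,3]],(0,125,0)),('nose',p[[4,5,6,3]],(0,107.5,4)),('ledge',p[[4,5,6,3]],(0,-87.5,8)),('wall',p[[4,5,6,3]],(0,-67.5,8))]: print(n,np.round(W(q,l),4))
E
python3 fit2.py
```

```text
[ 0.5533 -0.1664  0.1362  0.0778  0.5551 -0.1577  0.1614  0.5006  0.185
  0.1104]
[[-1.8, -0.6], [-1.3, 1.5], [-0.1, 0.0], [0.7, -0.7], [0.5, -1.6], [0.8, 0.9], [-1.2, -0.7], [-0.9, -2.6], [-0.3, -0.1], [-1.8, -4.3], [1.1, -0.9], [-0.9, -0.2], [3.1, -0.5], [-1.5, -0.5], [0.9, -0.1], [-0.7, -0.1]]
riser_edge [ 0.5357 -0.0376  0.0778]
stand_edge [0.5138 0.0657 0.0778]
stop [0.4868 0.3092 0.0778]
nose [ 0.5379 -0.0516  0.0818]
ledge [ 0.5692 -0.244   0.0858]
wall [ 0.566  -0.2243  0.0858]
```

play_rows(moves=[[0.1,0,-1,0,0,0],[0,0,-1,0,0,0],[0,0,-1,0,0,0],[0,0,-1,0,0,0],[0,0,-0.6,0,0,0]])

```text
clock: 5.15
ee_pos: [0.5694, -0.2428, 0.1222]
ee_rot: [[-0.16, 0.987, -0.002], [0.987, 0.16, 0.001], [0.001, -0.002, -1.0]]
wrist_force: [0.5, 0.6, -0.5]
finger_gap: 0.999
gripper_force: 0.0
```

play_rows(moves=[[0,0,-0.3,0,0,0],[0,0,-0.3,0,0,0],[0,0,-0.08,0,0,0],[0,0,-0.08,0,0,0],[0,0,0,0,0,0]])

```text
clock: 5.78
ee_pos: [0.5701, -0.2439, 0.105]
ee_rot: [[-0.16, 0.987, 0.0], [0.987, 0.16, -0.0], [-0.0, 0.0, -1.0]]
wrist_force: [-0.2, -0.3, 0.1]
finger_gap: 0.999
gripper_force: 0.0
```

play_rows(moves=[[0,0,-0.1,0,0,0],[0,0,-0.08,0,0,0],[0,0,-0.08,0,0,0],[0,0,-0.08,0,0,0],[0,0,0,0,0,0]])

```text
clock: 6.4
ee_pos: [0.5699, -0.2437, 0.096]
ee_rot: [[-0.16, 0.987, -0.0], [0.987, 0.16, 0.0], [0.0, -0.0, -1.0]]
wrist_force: [-0.5, -0.3, -0.1]
finger_gap: 0.997
gripper_force: 0.0
```

play_rows(moves=[[0,0,-0.04,0,0,0],[0,0,-0.04,0,0,0],[0,0,-0.04,0,0,0],[0,0,0,0,0,0]])

```text
clock: 6.9
ee_pos: [0.57, -0.2437, 0.0931]
ee_rot: [[-0.16, 0.987, -0.0], [0.987, 0.16, 0.0], [0.0, -0.0, -1.0]]
wrist_force: [0.6, 0.3, -0.0]
finger_gap: 1.001
gripper_force: 0.0
```

play_rows(moves=[[0,0,-0.04,0,0,0],[0,0,-0.04,0,0,0],[0,0,0,0,0,0]])

```text
clock: 7.28
ee_pos: [0.57, -0.2437, 0.0911]
ee_rot: [[-0.16, 0.987, -0.0], [0.987, 0.16, 0.0], [0.0, -0.0, -1.0]]
wrist_force: [0.6, -0.3, -0.3]
finger_gap: 0.998
gripper_force: 0.0
```

play_rows(moves=[[0,0,-0.04,0,0,0],[0,0,-0.04,0,0,0],[0,0,0,0,0,0]])

```text
clock: 7.65
ee_pos: [0.5699, -0.2437, 0.0891]
ee_rot: [[-0.16, 0.987, -0.0], [0.987, 0.16, 0.0], [0.0, -0.0, -1.0]]
wrist_force: [1.0, -0.3, -0.8]
finger_gap: 0.997
gripper_force: 0.0
```

play_rows(moves=[[0,0,-0.04,0,0,0],[0,0,0,0,0,0]])

```text
clock: 7.9
ee_pos: [0.57, -0.2437, 0.0881]
ee_rot: [[-0.16, 0.987, -0.0], [0.987, 0.16, 0.0], [0.0, -0.0, -1.0]]
wrist_force: [0.1, -0.5, 0.6]
finger_gap: 0.994
gripper_force: 0.0
```

play_rows(moves=[[0,0,-0.04,0,0,0],[0,0,0,0,0,0]])

```text
clock: 8.15
ee_pos: [0.5701, -0.2438, 0.0877]
ee_rot: [[-0.16, 0.987, 0.0], [0.987, 0.16, 0.0], [0.0, 0.0, -1.0]]
wrist_force: [-1.0, 1.1, 4.9]
finger_gap: 0.998
gripper_force: 2.4
```

play_rows(moves=[[0,0,-0.04,0,0,0],[0,0,0,0,0,0]])

```text
clock: 8.4
ee_pos: [0.5701, -0.2438, 0.0876]
ee_rot: [[-0.16, 0.987, 0.0], [0.987, 0.16, 0.001], [0.0, 0.0, -1.0]]
wrist_force: [-3.1, 2.2, 14.2]
finger_gap: 0.997
gripper_force: 6.9
```

play_rows(moves=[[0,0,-0.04,0,0,0],[0,0,0,0,0,0]])

```text
clock: 8.65
ee_pos: [0.5701, -0.2439, 0.0875]
ee_rot: [[-0.16, 0.987, 0.0], [0.987, 0.16, 0.001], [0.001, 0.001, -1.0]]
wrist_force: [-7.5, 4.3, 23.1]
finger_gap: 1.0
gripper_force: 11.2
```

play_rows(moves=[[0,0,0.044,0,0,0],[0,0,0,0,0,0],[-0.02,0.1,0,0,0,0],[-0.025,0.15,0,0,0,0],[-0.025,0.15,0,0,0,0]])

```text
clock: 9.28
ee_pos: [0.5694, -0.2363, 0.0877]
ee_rot: [[-0.159, 0.987, 0.003], [0.987, 0.159, -0.004], [-0.004, 0.003, -1.0]]
wrist_force: [0.3, -3.8, 6.4]
finger_gap: 1.0
gripper_force: 3.2
```

play_rows(moves=[[-0.025,0.15,0,0,0,0],[-0.025,0.15,0,0,0,0],[-0.025,0.15,0,0,0,0]])

```text
clock: 9.65
ee_pos: [0.5676, -0.2256, 0.0877]
ee_rot: [[-0.159, 0.987, 0.004], [0.987, 0.159, -0.004], [-0.005, 0.003, -1.0]]
wrist_force: [0.2, -4.3, 5.9]
finger_gap: 0.997
gripper_force: 4.4
```

play_rows(moves=[[-0.033,0.2,-0.02,0,0,-0.02],[-0.033,0.2,-0.01,0,0,-0.02],[-0.033,0.2,0,0,0,-0.02],[-0.033,0.2,0,0,0,-0.02],[0,0,0,0,0,0]])

```text
clock: 10.28
ee_pos: [0.5647, -0.2057, 0.0877]
ee_rot: [[-0.145, 0.989, 0.004], [0.989, 0.145, -0.005], [-0.005, 0.004, -1.0]]
wrist_force: [0.2, -5.2, 11.4]
finger_gap: 1.0
gripper_force: 7.1
```

```bash
python3 - <<'E'
from h import *
d=cam('top'); cv2.imwrite('pics/t2.png',cv2.resize(d['image'][170:370,130:450],(800,500),interpolation=cv2.INTER_CUBIC))
E
```

```text
(no output)
```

View pics/t2.png

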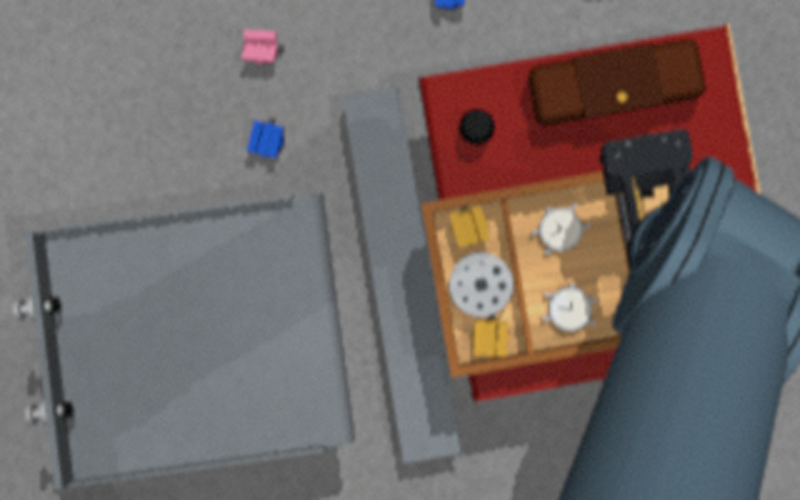

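The nose overhangs the gap by about 16 mm at (437,290), the tray is level and its contents are in place. The fingers are against the back wall.

play_rows(moves=[[-0.04,0.25,0,0,0,-0.02],[-0.05,0.3,0,0,0,-0.02],[-0.05,0.3,0,0,0,-0.02],[-0.05,0.3,0,0,0,-0.02],[-0.05,0.3,0,0,0,0]])

```text
clock: 10.95
ee_pos: [0.559, -0.1701, 0.0877]
ee_rot: [[-0.131, 0.991, 0.005], [0.991, 0.131, -0.005], [-0.006, 0.004, -1.0]]
wrist_force: [1.3, -6.3, 11.3]
finger_gap: 0.994
gripper_force: 8.0
```

play_rows(moves=[[-0.05,0.3,0,0,0,0],[-0.05,0.3,0,0,0,0],[-0.05,0.3,0,0,0,0],[-0.05,0.3,0,0,0,0]])

```text
clock: 11.45
ee_pos: [0.5542, -0.14, 0.0877]
ee_rot: [[-0.13, 0.991, 0.005], [0.991, 0.131, -0.005], [-0.006, 0.005, -1.0]]
wrist_force: [1.3, -7.0, 12.6]
finger_gap: 0.994
gripper_force: 8.2
```

play_rows(moves=[[-0.04,0.25,0,0,0,0],[-0.04,0.25,0,0,0,0],[-0.04,0.25,0,0,0,0],[-0.03,0.2,0,0,0,0],[-0.03,0.2,0,0,0,0]])

```text
clock: 12.08
ee_pos: [0.5498, -0.1112, 0.0877]
ee_rot: [[-0.131, 0.991, 0.005], [0.991, 0.131, -0.005], [-0.005, 0.005, -1.0]]
wrist_force: [0.1, -7.4, 13.0]
finger_gap: 1.002
gripper_force: 8.5
```

play_rows(moves=[[-0.03,0.2,0,0,0,0],[-0.03,0.2,0,0,0,0],[-0.03,0.2,0,0,0,0],[-0.03,0.2,0,0,0,0],[0,0,0,0,0,0]])

```text
clock: 12.7
ee_pos: [0.5468, -0.0904, 0.0877]
ee_rot: [[-0.131, 0.991, 0.005], [0.991, 0.131, -0.003], [-0.004, 0.005, -1.0]]
wrist_force: [-0.0, -5.3, 15.9]
finger_gap: 0.998
gripper_force: 8.2
```

```bash
python3 - <<'E'
from h import *
d=cam('top'); cv2.imwrite('pics/t3.png',cv2.resize(d['image'][170:370,130:450],(800,500),interpolation=cv2.INTER_CUBIC))
E
```

```text
(no output)
```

View pics/t3.png

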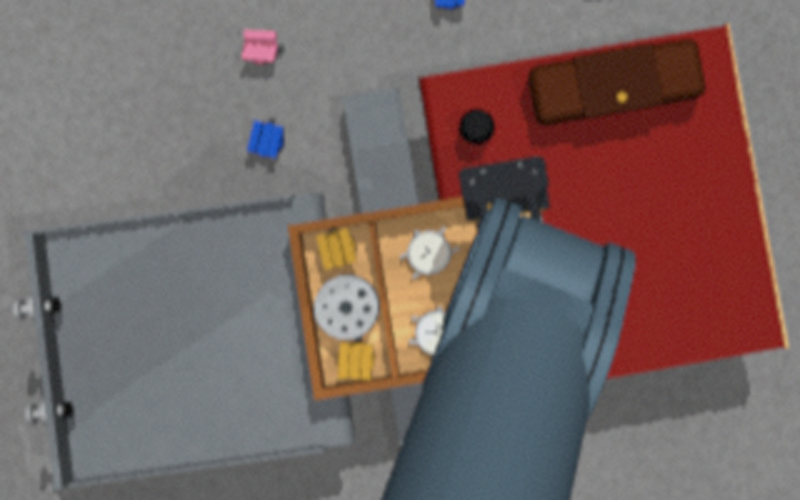

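The nose is on the stand at (303,310), about 30 mm past its edge at (337,320), and the tail is still on the riser. Now I stop pressing and push only on the wall.

play_rows(moves=[[0,0,0.05,0,0,0],[0.02,-0.12,0.01,0,0,0],[0,0,0.1,0,0,-0.06],[0,0,0.04,0,0,-0.06],[0,0,0,0,0,0]])

```text
clock: 13.38
ee_pos: [0.5447, -0.0905, 0.0903]
ee_rot: [[-0.111, 0.994, -0.001], [0.994, 0.111, -0.0], [-0.0, -0.001, -1.0]]
wrist_force: [-0.3, -1.0, 1.0]
finger_gap: 1.005
gripper_force: 0.3
```

play_rows(moves=[[-0.02,0.12,0,0,0,0],[-0.03,0.2,0,0,0,0],[-0.03,0.2,0,0,0,0]])

```text
clock: 13.75
ee_pos: [0.543, -0.0772, 0.0905]
ee_rot: [[-0.111, 0.994, 0.0], [0.994, 0.111, -0.0], [-0.0, 0.0, -1.0]]
wrist_force: [0.3, -2.9, -1.2]
finger_gap: 1.003
gripper_force: 1.3
```

play_rows(moves=[[-0.035,0.25,0,0,0,0],[-0.04,0.3,0,0,0,0],[-0.04,0.3,0,0,0,0],[-0.04,0.3,0,0,0,0],[-0.04,0.3,0,0,0,0]])

```text
clock: 14.38
ee_pos: [0.5381, -0.0407, 0.0905]
ee_rot: [[-0.112, 0.994, -0.0], [0.994, 0.112, 0.0], [0.0, -0.0, -1.0]]
wrist_force: [0.1, -2.3, -2.0]
finger_gap: 0.996
gripper_force: 1.3
```

play_rows(moves=[[-0.04,0.3,0,0,0,0],[-0.04,0.3,0,0,0,0],[-0.04,0.3,0,0,0,0],[-0.04,0.3,0,0,0,0],[-0.04,0.3,0,0,0,0]])

```text
clock: 15.0
ee_pos: [0.5331, -0.0033, 0.0906]
ee_rot: [[-0.112, 0.994, -0.0], [0.994, 0.112, -0.0], [-0.0, -0.0, -1.0]]
wrist_force: [0.1, -2.9, -1.3]
finger_gap: 1.001
gripper_force: 1.3
```

play_rows(moves=[[-0.04,0.3,0,0,0,0],[-0.04,0.3,0,0,0,0],[-0.04,0.3,0,0,0,0],[-0.03,0.2,0,0,0,0],[0,0,0,0,0,0]])

```text
clock: 15.62
ee_pos: [0.5294, 0.0248, 0.0906]
ee_rot: [[-0.113, 0.994, -0.0], [0.994, 0.113, 0.001], [0.001, -0.0, -1.0]]
wrist_force: [0.0, -0.2, 0.1]
finger_gap: 1.001
gripper_force: 0.0
```

```bash
python3 - <<'E'
from h import *
d=cam('top'); cv2.imwrite('pics/t4.png',cv2.resize(d['image'][220:380,130:290],(600,600),interpolation=cv2.INTER_CUBIC))
E
```

```text
(no output)
```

View pics/t4.png

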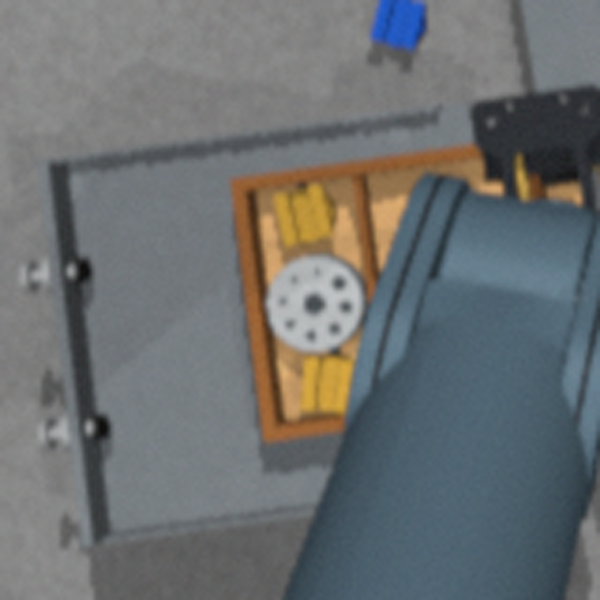

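Nose line from (244,272) to (265,428); screw tips at (90,272) and (108,428), so about 90 mm are left and the tray is nearly parallel. I advance about 70 mm, then creep.

play_rows(moves=[[-0.035,0.25,0,0,0,0],[-0.04,0.3,0,0,0,0],[-0.04,0.3,0,0,0,0],[-0.04,0.3,0,0,0,0],[-0.04,0.3,0,0,0,0]])

```text
clock: 16.3
ee_pos: [0.5248, 0.0604, 0.0907]
ee_rot: [[-0.112, 0.994, 0.001], [0.994, 0.112, -0.0], [-0.0, 0.001, -1.0]]
wrist_force: [0.0, -3.3, 2.3]
finger_gap: 1.005
gripper_force: 2.1
```

play_rows(moves=[[-0.04,0.3,0,0,0,0],[-0.04,0.3,0,0,0,0],[-0.04,0.3,0,0,0,0],[-0.03,0.2,0,0,0,0],[-0.015,0.1,0,0,0,0]])

```text
clock: 16.92
ee_pos: [0.5203, 0.0904, 0.0905]
ee_rot: [[-0.112, 0.994, -0.0], [0.994, 0.112, -0.0], [0.0, -0.0, -1.0]]
wrist_force: [0.8, -4.0, 1.7]
finger_gap: 1.002
gripper_force: 2.0
```

play_rows(moves=[[-0.01,0.08,0,0,0,0],[-0.01,0.08,0,0,0,0],[-0.005,0.05,0,0,0,0]])

```text
clock: 17.3
ee_pos: [0.5197, 0.0953, 0.0905]
ee_rot: [[-0.111, 0.994, -0.0], [0.994, 0.111, -0.0], [-0.0, -0.0, -1.0]]
wrist_force: [0.5, -3.3, 2.0]
finger_gap: 1.001
gripper_force: 1.9
```

play_rows(moves=[[-0.006,0.06,0,0,0,0],[-0.006,0.06,0,0,0,0],[-0.006,0.06,0,0,0,0]])

```text
clock: 17.68
ee_pos: [0.5193, 0.0999, 0.0905]
ee_rot: [[-0.112, 0.994, -0.0], [0.994, 0.112, -0.0], [0.0, -0.0, -1.0]]
wrist_force: [-0.4, -2.5, 1.8]
finger_gap: 0.996
gripper_force: 1.8
```

play_rows(moves=[[-0.006,0.05,0,0,0,0],[-0.003,0.03,0,0,0,0]])

```text
clock: 17.92
ee_pos: [0.5191, 0.1019, 0.0905]
ee_rot: [[-0.112, 0.994, -0.0], [0.994, 0.112, 0.0], [0.0, -0.0, -1.0]]
wrist_force: [0.1, -3.5, 0.8]
finger_gap: 0.996
gripper_force: 1.7
```

play_rows(moves=[[-0.006,0.05,0,0,0,0],[-0.004,0.04,0,0,0,0]])

```text
clock: 18.18
ee_pos: [0.5188, 0.1041, 0.0905]
ee_rot: [[-0.112, 0.994, -0.0], [0.994, 0.112, -0.0], [-0.0, -0.0, -1.0]]
wrist_force: [-0.6, -3.4, 0.6]
finger_gap: 0.998
gripper_force: 1.7
```

play_rows(moves=[[-0.005,0.05,0,0,0,0],[-0.004,0.04,0,0,0,0]])

```text
clock: 18.42
ee_pos: [0.5186, 0.1064, 0.0905]
ee_rot: [[-0.112, 0.994, -0.0], [0.994, 0.112, 0.0], [0.0, -0.0, -1.0]]
wrist_force: [0.5, -3.3, -0.4]
finger_gap: 0.998
gripper_force: 1.6
```

play_rows(moves=[[-0.005,0.05,0,0,0,0],[-0.004,0.04,0,0,0,0]])

```text
clock: 18.68
ee_pos: [0.5183, 0.1086, 0.0905]
ee_rot: [[-0.112, 0.994, -0.0], [0.994, 0.112, -0.0], [0.0, -0.0, -1.0]]
wrist_force: [1.6, -2.9, -0.3]
finger_gap: 0.999
gripper_force: 1.5
```

play_rows(moves=[[-0.005,0.05,0,0,0,0],[-0.004,0.04,0,0,0,0]])

```text
clock: 18.92
ee_pos: [0.5182, 0.1109, 0.0905]
ee_rot: [[-0.112, 0.994, -0.0], [0.994, 0.112, 0.0], [0.0, -0.0, -1.0]]
wrist_force: [1.6, -3.1, 0.2]
finger_gap: 0.996
gripper_force: 1.5
```

play_rows(moves=[[-0.005,0.05,0,0,0,0],[-0.004,0.04,0,0,0,0]])

```text
clock: 19.18
ee_pos: [0.518, 0.1131, 0.0905]
ee_rot: [[-0.112, 0.994, -0.0], [0.994, 0.112, 0.0], [0.0, -0.0, -1.0]]
wrist_force: [0.9, -3.0, -0.8]
finger_gap: 0.997
gripper_force: 1.4
```

play_rows(moves=[[-0.005,0.05,0,0,0,0],[-0.004,0.04,0,0,0,0]])

```text
clock: 19.42
ee_pos: [0.5177, 0.1154, 0.0905]
ee_rot: [[-0.112, 0.994, -0.0], [0.994, 0.112, -0.0], [0.0, -0.0, -1.0]]
wrist_force: [0.1, -2.6, -1.3]
finger_gap: 0.995
gripper_force: 1.4
```

play_rows(moves=[[-0.005,0.05,0,0,0,0],[-0.004,0.04,0,0,0,0]])

```text
clock: 19.68
ee_pos: [0.5175, 0.1155, 0.0905]
ee_rot: [[-0.11, 0.994, -0.0], [0.994, 0.11, -0.002], [-0.002, -0.0, -1.0]]
wrist_force: [0.7, -9.8, 0.3]
finger_gap: 1.001
gripper_force: 4.6
```

Firm contact: 9.8 N. I push a touch more and hold, then check squareness.

play_rows(moves=[[-0.002,0.02,0,0,0,0],[0,0,0,0,0,0],[0,0,0,0,0,0]])

```text
clock: 20.05
ee_pos: [0.5175, 0.1155, 0.0906]
ee_rot: [[-0.11, 0.994, -0.0], [0.994, 0.11, -0.003], [-0.003, -0.0, -1.0]]
wrist_force: [-1.3, -8.7, -0.2]
finger_gap: 0.999
gripper_force: 4.4
```

```bash
python3 - <<'E'
from h import *
import pickle
print(ctrl.get_obs()['torque'])
d=cam('top'); a=cv2.resize(d['image'][240:360,130:210],(400,600),interpolation=cv2.INTER_CUBIC)
w=cam('wrist'); pickle.dump(w,open('w2.pkl','wb'))
cv2.imwrite('pics/t5.png',np.hstack([a,cv2.resize(w['image'],(400,300)).repeat(1,0) if 0 else np.vstack([cv2.resize(w['image'],(400,300)),np.zeros((300,400,3),np.uint8)])]))
E
```

```text
[-1.91171497 -0.02732582  0.17240549]
```

View pics/t5.png

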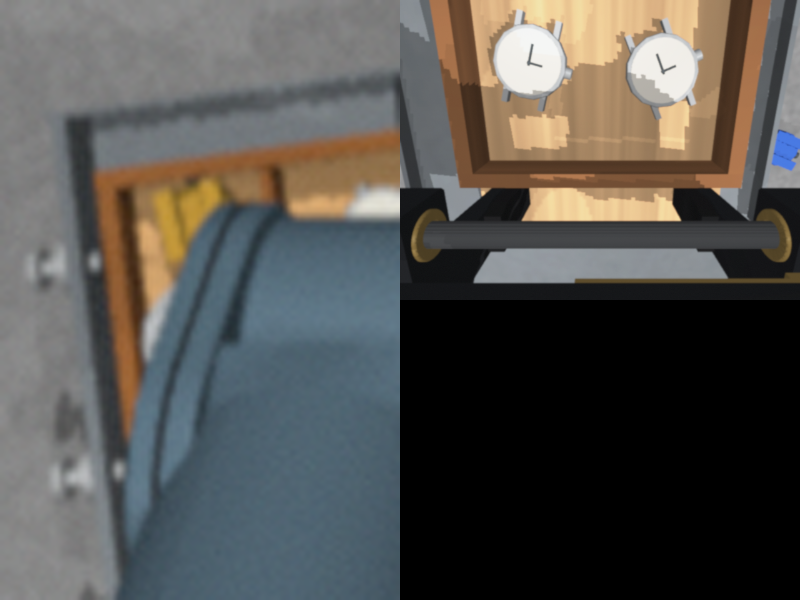

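The nose lies along both screws at (95,262) and (118,470), the back wall is square to the hand, and the contents are in place. I give one slightly firmer push and hold, then release.

play_rows(moves=[[-0.003,0.03,0,0,0,0],[0,0,0,0,0,0],[0,0,0,0,0,0]])

```text
clock: 20.52
ee_pos: [0.5174, 0.1155, 0.0905]
ee_rot: [[-0.11, 0.994, -0.0], [0.994, 0.11, -0.003], [-0.003, -0.001, -1.0]]
wrist_force: [0.5, -11.1, 0.5]
finger_gap: 0.999
gripper_force: 5.3
```

play_rows(moves=[[0.01,-0.1,0,0,0,0],[0.02,-0.15,0.02,0,0,0],[0.02,-0.15,0.2,0,0,0],[0,0,0.6,0,0,0],[0,0,1,0,0,0]])

```text
clock: 21.15
ee_pos: [0.5185, 0.109, 0.137]
ee_rot: [[-0.112, 0.994, -0.001], [0.994, 0.112, 0.0], [0.0, -0.001, -1.0]]
wrist_force: [-0.2, -0.3, 1.0]
finger_gap: 0.996
gripper_force: 0.0
```

play_rows(moves=[[0,-0.5,1,0,0,0],[0,-1,1,0,0,0],[0,-1,1,0,0,0],[0,-1,0,0,0,0],[0,-1,0,0,0,0]])

```text
clock: 21.78
ee_pos: [0.5191, -0.0041, 0.2126]
ee_rot: [[-0.112, 0.994, 0.002], [0.994, 0.112, 0.001], [0.001, 0.002, -1.0]]
wrist_force: [-0.2, 0.1, -0.7]
finger_gap: 1.0
gripper_force: 0.0
```

play_rows(moves=[[0,-1,0,0,0,0],[0,-1,0,0,0,0],[0,-1,0,0,0,0],[0,-1,0,0,0,0],[0,0,0,0,0,0]])

```text
clock: 22.4
ee_pos: [0.5188, -0.1054, 0.2122]
ee_rot: [[-0.108, 0.994, 0.001], [0.994, 0.108, -0.0], [-0.001, 0.001, -1.0]]
wrist_force: [-0.1, 0.1, 0.5]
finger_gap: 0.999
gripper_force: 0.0
```

```bash
python3 - <<'E'
from h import *
d=cam('top'); cv2.imwrite('pics/t6.png',cv2.resize(d['image'][225:375,130:290],(640,600),interpolation=cv2.INTER_CUBIC))
E
```

```text
(no output)
```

View pics/t6.png

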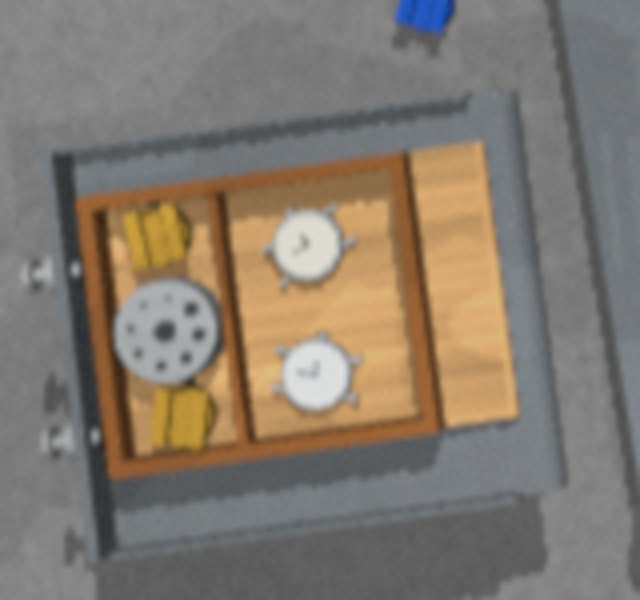

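The tray rests flat on the stand. Its nose line (slope about 0.116) matches the screw-tip line (77,270)–(97,437) (slope about 0.12), all its contents are inside, and the arm is clear.

```bash
python3 -c "
from h import *
print(order.close_job())"
```

```text
the job is handed in; nothing more can be done
None
```

I slid the tray across the gap onto the stand, pushed it home on both stop screws (about 11 N at the wrist), released it with everything still inside, and handed the job in; no verdict was returned.

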